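Pry the heat-sink board free of its dock

ROBOT

A 7-joint arm with a two-finger parallel gripper is mounted at the origin on the work surface. World frame = base frame: x ahead of the robot, y to its left, z up, the work surface at z = 0. Lengths are in m, angles in rad, forces in N, time in s.
With the tool pointing down it reaches from about 0.4 to 0.925 m from the base axis. Payload 5.6 kg.
Tool frame: the origin (TCP) lies on the centre line of the jaws, within the pads' length; the fingertips stand ahead of it and the grasp point (between the pads) lies 5 mm behind it (nose_length is the z of the fingertips in the tool frame, in m); z points along the fingers, y is the direction in which the jaws open and shut (so a half turn about z gives the same grasp; the last joint's range is limited). The gripper opens to 85 mm and grips with 20 to 120 N. Pads are 22 mm wide; open, the fingers measure 114 mm over their backs; the gripper's body (76 mm by 85 mm) begins 54 mm behind the grasp point. The pads swing forward as they close: fully open they stand 13 mm farther back than shut.
Start: joints at [-0.043, 0.468, -0.012, 1.603, 0.006, 1.071, -0.056], TCP at [0.65, -0, 0.245] pointing down, gripper open.
Joint ranges: [-2.53, 2.53], [-0.31, 2.02], [-1.57, 1.55], [0.28, 2.44], [-1.29, 4.43], [0.15, 1.84], [-2.92, 2.92]. Speed limits (rad/s): [2.57, 2.57, 3.14, 3.14, 3.14, 3.14, 3.14].

INTERFACE

Orientations are given as a unit quaternion [w, x, y, z].
In Python, from cell import * gives the robot as it stands.
- The arm moves only by the tool jog_arm, never from a script. Its argument "moves" is a list that holds one entry, the list of rows, each a list of 6 numbers: the shift along the tool's x, y, z in cm, then the turn, a rotation vector about the tool's x, y, z in rad. A call has 1 to 20 rows; each row is the pose to reach, as a shift and turn from the pose commanded when the call began, along the tool's axes at that moment; what a row does not reach only later rows make up. A row lasts 1/10 s, in which the tool goes at most 50 mm and 8.59 degrees, less where a joint would pass 70% of its speed; a pose out of reach is approached as far as the arm can. A call with a gripper value outside its range is refused whole. "gripper" is the closure in counts, from 0 (fully open) to 255 (shut), set as the call begins (left out, the last holds). The fingers move at their own pace and stop on an object; "grip_force" is the grip in N (left out, the last holds). Time passes only in rows, so rows that repeat a pose let the fingers close. It gives the time, the measured TCP pose, the force and the opening at its end, in the units of the state.
- get_state(): the state, without advancing time (a new reading comes with each control period).
- read_camera(name): name is "scene" or "side" or "wrist"; returns the picture (480x640x3 uint8, red, green, blue); there is no depth.
- camera_model(name): a dict with "intrinsics" (3x3 intrinsics, pixels), "T" (4x4, takes a point from camera to world coordinates). Camera axes: x right, y up, looking along -z (the intrinsics and any distortion apply to the point x, -y, -z); pixel columns grow to the right and rows downward; lengths in m; the calibration is good to about 2 mm. A picture is of the moment at which its call begins: read the wrist's pose just before it. camera_model takes no time and is no camera call; for the wrist camera it gives the pose at the moment of the call.
- hand_in(): hands the job in, once; it reports no verdict.
The state is a dict: "time": time; "qpos": joint angles; "joint_vel": joint speeds; "tau": joint torques, N m; "tool_pos": TCP position; "eef_rot": TCP orientation; "wrist_force": force on the tool from outside, world axes, zero at the start; "ft_torque": the same for the moment, N m; "width": opening from 0.0 (shut) to 1.0 (fully open).
Only numpy, scipy, OpenCV 4.12 (cv2) and the standard library are available. Lean on these libraries where they do the work, as an engineer would, in place of code of your own. Each camera call takes 0.05 s, during which the arm holds its last target.

TASK

Two docks of the same kind stand on the classroom bench, each holding a robot controller board between two black ejector levers. Pry free the board that carries the finned heat sink: swing both of its levers outward as far as they go, so that the board is raised level out of its seat and stays propped up on the levers, still in its dock. Leave the other board, the one with the flat display, seated as it is.

Things in the scene. Friction and masses are not known exactly. Their poses are not given: they have to be found in the camera images.
- board_mid (a point): Centre of the loose green board to free, 80 (x) x 130 (y) x 8 mm, 0.2 kg, z up, with a finned aluminium heat sink 40 x 40 mm in its middle, top 22 mm above the point. It lies in a white open dock fixed to the bench, guide walls up to 56 mm above the bench. Seated, the point is 38 mm above the bench; with both levers fully out, toes under its ends hold it level about 15 mm higher.
- dock_left_tip (a point): Middle of the top edge of the black upright ejector lever at the board's +y end: tab 30 mm wide, 8 thick, 24 tall, on a 16 x 6 mm stem; 72 mm from the board's centre. Level hinge 28 mm above the bench, 75 below the point. Pushed outward at its upper part from the board's side (about 2 N), it tips 0.8 rad to a stop, point then 80 mm above the bench, and stays where left. Starts at 0 to 0.08 rad.
- dock_right_tip (a point): The same point of the mirror-image lever at the board's -y end (right as seen from the robot), top 103 mm above the bench when upright; it tips outward along -y of the board. Shut fingers can push either lever at about 70 mm above the bench, clear above board, heat sink and guide walls; at the stop the lever's inner face at that height is 111 mm from the board's centre.
- spare_board_mid (a point): Centre of the other board, to be left seated: same size, same kind of dock and levers, but with a flat grey display frame 56 x 48 mm in its middle in place of the heat sink.
There are look-alikes about, which are no part of the job. What is shaped like the part that bears dock_left_tip but red is not meant.

How it is judged:
At the end, for the whole second after the job is handed in: The heat-sink board rests in its dock, raised at least 10 mm above its seated height (centre more than 48 mm above the bench), level within 0.07 rad (4 degrees), its centre less than 25 mm from where it began (height (world z) of board_mid above 0.048 m and angle between board_mid's own z axis and vertical below 0.07 rad and distance of board_mid from where it was at the start of the episode below 0.025 m); the robot touches nothing.
It fails at once if the other board, with the flat display, is moved by more than 6 mm (distance of spare_board_mid from where it was at the start of the episode above 0.006 m).
It also fails if it takes over 35 s, if anything falls off the work surface, if the arm or the gripper's body presses on something with over 40 N, if the wrist force passes 120 N, or if a joint passes its speed limit or range.

## Working session

There is one attempt and no reset: what is moved stays moved. The work goes in short steps, Python scripts to look and compute and a tool call to move; the robot and the scene stay as the last step left them, time stands still between calls to the robot, and variables do not carry over. Pictures are saved under pics/ and viewed, and the job is handed in when it is done.

Besides the shell and the picture viewer there is one more tool, called after ">>>" as a command line: name --argument value ..., lists and objects as JSON in quotes. jog_arm: Moves the arm, as the interface text tells. Its arguments: {"type":"object","properties":{"moves":{"type":"array"},"gripper":{"type":"number"},"grip_force":{"type":"number"}},"required":["moves"]}

```bash
mkdir -p pics; python3 - <<'E'
from cell import *
import cv2,numpy as np
for n in ("scene","side","wrist"):
    m=camera_model(n); im=read_camera(n); cv2.imwrite(f"pics/{n}0.png",im[:,:,::-1]); print(n,np.round(m["intrinsics"],1).tolist(),np.round(m["T"],4).tolist(),[k for k in m])
s=get_state();print(s)
try: print(nose_length)
except Exception as e: print(e)
E
```

```text
scene [[520.8, 0.0, 326.0], [0.0, 520.8, 241.2], [0.0, 0.0, 1.0]] [[0.3315, -0.5263, 0.783, 1.1396], [0.9433, 0.1734, -0.2829, -0.2491], [0.0131, 0.8324, 0.554, 0.5604], [0.0, 0.0, 0.0, 1.0]] ['intrinsics', 'T']
side [[461.7, 0.0, 321.0], [0.0, 461.7, 236.9], [0.0, 0.0, 1.0]] [[-0.8345, 0.3106, -0.4551, 0.0965], [-0.5509, -0.482, 0.6813, 0.5829], [-0.0077, 0.8193, 0.5733, 0.5602], [0.0, 0.0, 0.0, 1.0]] ['intrinsics', 'T']
wrist [[392.9, 0.0, 316.7], [0.0, 392.9, 241.2], [0.0, 0.0, 1.0]] [[1.0, 0.0001, 0.0025, 0.6498], [-0.0008, 0.9631, 0.2691, 0.0691], [-0.0024, -0.2691, 0.9631, 0.3726], [0.0, 0.0, 0.0, 1.0]] ['intrinsics', 'T']
{'time': 0.15, 'qpos': array([-0.04296944,  0.46817334, -0.01164543,  1.60336877,  0.00598648,
        1.07140125, -0.05630211]), 'joint_vel': array([-7.25725040e-04, -2.90546361e-03, -9.79864067e-04, -3.20711291e-03,
        3.77631983e-04,  5.60192518e-04, -4.92856794e-05]), 'tau': array([ 7.85188859e-04, -5.32791960e+01,  2.14623066e-02, -2.51555961e+01,
        1.13295941e-02,  5.56105006e-03, -3.78186076e-05]), 'tool_pos': array([ 6.49611980e-01, -5.02013270e-05,  2.44576091e-01]), 'eef_rot': array([-4.39591766e-04,  7.07130113e-01,  7.07083143e-01, -4.89512864e-04]), 'wrist_force': array([-0.65007204, -0.12332553,  0.26206646]), 'ft_torque': array([ 0.0019993 , -0.01776897,  0.02932046]), 'width': 1.0007838693027342}
0.014
```

View pics/scene0.png

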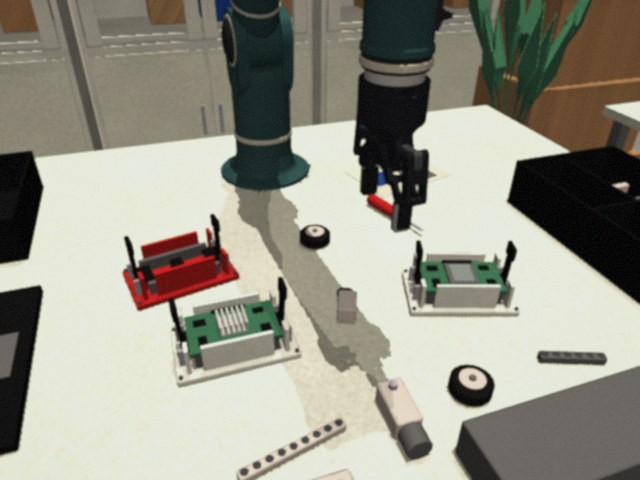

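View pics/side0.png

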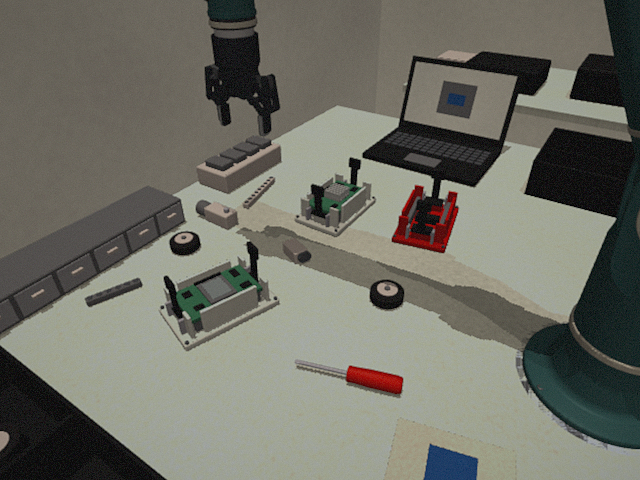

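View pics/wrist0.png

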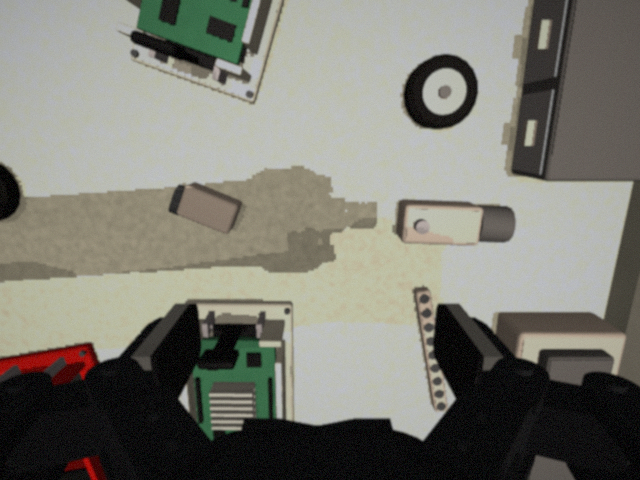

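The scene picture shows three docks: white with a finned heat sink (scene ~235,325; side ~335,195), white with a flat display (scene ~460,275; side ~215,290), and red (scene ~180,262), which is a look-alike. The finned one is the target. I'll enlarge it to confirm and get precise pixels.

```bash
python3 - <<'E'
import cv2,numpy as np
a=cv2.imread("pics/scene0.png")[270:390,160:310]
b=cv2.imread("pics/side0.png")[145:245,285:385]
cv2.imwrite("pics/c1.png",cv2.resize(a,None,fx=5,fy=5,interpolation=cv2.INTER_CUBIC))
cv2.imwrite("pics/c2.png",cv2.resize(b,None,fx=6,fy=6,interpolation=cv2.INTER_CUBIC))
E
```

```text
(no output)
```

View pics/c1.png

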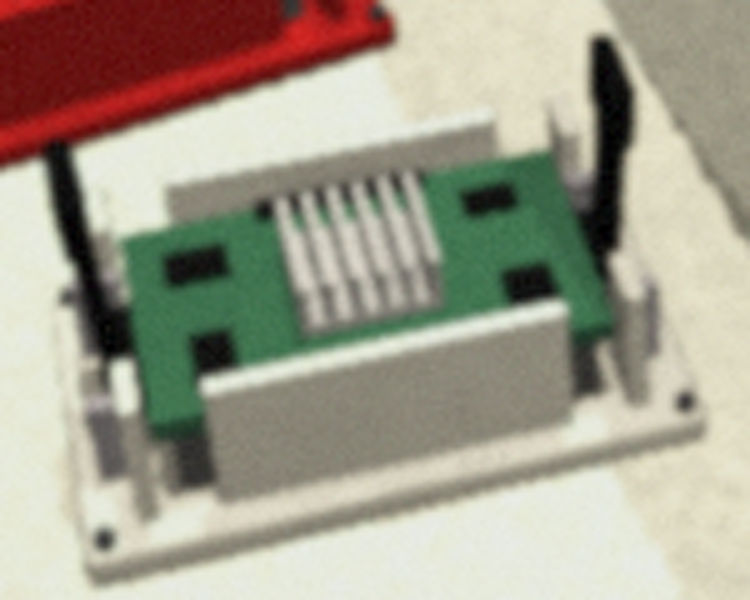

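View pics/c2.png

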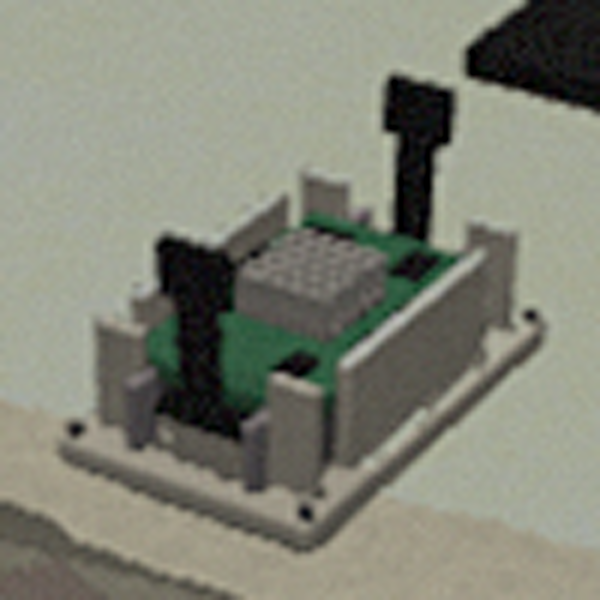

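The crops confirm the finned heat sink on the white dock, with levers at scene ≈(283,280) and (172,300). Next I'll project pixels to known heights.

```bash
cat > h.py <<'E'
from cell import *
import numpy as np
def ray(n,u,v):
    m=camera_model(n);K=np.array(m["intrinsics"]);T=np.array(m["T"])
    d=np.linalg.inv(K)@[u,v,1]; d=T[:3,:3]@[d[0],-d[1],-d[2]]
    return T[:3,3],d
def at(n,u,v,z):
    o,d=ray(n,u,v); return o+d*(z-o[2])/d[2]
def proj(n,p):
    m=camera_model(n);K=np.array(m["intrinsics"]);T=np.array(m["T"])
    c=T[:3,:3].T@(np.asarray(p)-T[:3,3]); q=K@[c[0],-c[1],-c[2]]; return q[:2]/q[2]
E
python3 - <<'E'
from h import *
C=lambda x,y:(160+x/5,270+y/5)
D=lambda x,y:(285+x/6,145+y/6)
P=[at("scene",*C(*p),.042) for p in [(125,238),(548,155),(612,330),(155,432)]]
for p in P: print(np.round(p,4))
c=np.mean(P,0);print("c",c)
y1=P[1]-P[0];y2=P[2]-P[3];x1=P[3]-P[0];x2=P[2]-P[1]
for v in(y1,y2,x1,x2):print(np.linalg.norm(v),np.degrees(np.arctan2(v[1],v[0])))
print("sink side",at("side",*D(312,262),.06))
S=[at("scene",*C(*p),.060) for p in [(275,205),(412,172),(440,270),(305,300)]];print("sink",np.mean(S,0))
print("tips R(+y) scene",at("scene",*C(612,55),.103),"side",at("side",*D(200,245),.103))
print("tips L(-y) scene",at("scene",*C(58,145),.103),"side",at("side",*D(422,85),.103))
E
```

```text
[ 0.5329 -0.2476  0.042 ]
[ 0.5357 -0.1211  0.042 ]
[ 0.6151 -0.1227  0.042 ]
[ 0.6136 -0.2491  0.042 ]
c [ 0.57431545 -0.18512279  0.042     ]
0.12651528031144887 88.72616320350778
0.12643871657997072 89.28660366005236
0.08070763414053644 -1.109795301087917
0.07947069748913925 -1.1668030614486402
sink side [ 0.56650238 -0.18659146  0.06      ]
sink [ 0.57379534 -0.18512157  0.06      ]
tips R(+y) scene [ 0.57002364 -0.10819676  0.103     ] side [ 0.56461134 -0.10991901  0.103     ]
tips L(-y) scene [ 0.56085105 -0.26040701  0.103     ] side [ 0.56344382 -0.25964212  0.103     ]
```

Centre is ≈(0.571, -0.185) with yaw ≈ -1°, and the size comes out at 80x126, as it should. The levers are at y ≈ -0.109 and -0.260, x ≈ 0.567. Tool x = world +y, tool y = world +x, tool z = down. I'll shut the fingers and go above the gap between the sink and the +y lever.

>>> jog_arm --moves '[[[-3, -2, 2, 0, 0, 0], [-6, -4, 4, 0, 0, 0], [-9, -6, 6, 0, 0, 0], [-12, -7.5, 8, 0, 0, 0], [-14, -8.2, 9, 0, 0, 0], [-14, -8.2, 9.5, 0, 0, 0], [-14, -8.2, 9.5, 0, 0, 0], [-14, -8.2, 9.5, 0, 0, 0]]]' --gripper 255

```text
time: 0.95
tool_pos: [0.5689, -0.1384, 0.1506]
eef_rot: [0.0, 0.706, 0.708, 0.001]
wrist_force: [-0.2, 0.4, 0.7]
width: 0.0
```

```bash
python3 - <<'E'
from h import *
import cv2
s=get_state();print(s["time"],s["tool_pos"],s["wrist_force"],s["width"])
a=read_camera("scene")[180:390,160:340]; b=read_camera("side")[95:245,275:395]
a=cv2.resize(a,(514,600));b=cv2.resize(b,(280,350));o=np.zeros((600,794,3),np.uint8);o[:,:514]=a;o[:350,514:]=b
cv2.imwrite("pics/d1.png",o[:,:,::-1])
E
```

```text
0.95 [ 0.56891383 -0.13842075  0.15062626] [-0.17816868  0.42873514  0.69489345] 0.0003044254173020945
```

View pics/d1.png

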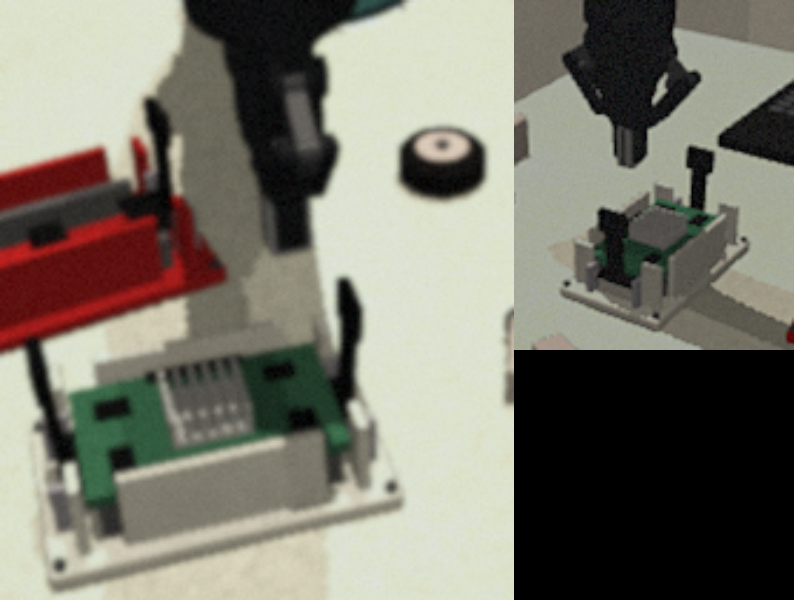

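The pictures show the shut fingers standing above the board between the sink and the +y lever (514-panel lever at ~610,230). Next I'll lower to a fingertip height of 70 mm and push part way.

>>> jog_arm --moves '[[[0, 0, 2, 0, 0, 0], [0, 0, 4, 0, 0, 0], [0, 0, 6, 0, 0, 0], [0, 0, 6.6, 0, 0, 0], [0, 0, 6.6, 0, 0, 0], [0.6, 0, 6.6, 0, 0, 0], [1.2, 0, 6.6, 0, 0, 0], [1.8, 0, 6.6, 0, 0, 0], [2.2, 0, 6.6, 0, 0, 0], [2.6, 0, 6.6, 0, 0, 0], [3.0, 0, 6.6, 0, 0, 0], [3.0, 0, 6.6, 0, 0, 0]]]'

```text
time: 2.25
tool_pos: [0.568, -0.1096, 0.0843]
eef_rot: [-0.0, 0.707, 0.707, 0.0]
wrist_force: [0.6, -1.9, 1.2]
width: -0.002
```

>>> jog_arm --moves '[[[0.4, 0, 0, 0, 0, 0], [0.8, 0, 0, 0, 0, 0], [1.2, 0, 0, 0, 0, 0], [1.6, 0, 0, 0, 0, 0], [1.9, 0, 0, 0, 0, 0], [2.1, 0, 0, 0, 0, 0], [2.2, 0, 0, 0, 0, 0], [2.2, 0, 0, 0, 0, 0]]]'

```text
time: 3.05
tool_pos: [0.5681, -0.0875, 0.0844]
eef_rot: [-0.0, 0.707, 0.707, 0.0]
wrist_force: [0.0, -0.7, 0.7]
width: 0.0
```

```bash
cat > look.py <<'E'
from h import *
import cv2,sys
s=get_state();print(s["time"],s["tool_pos"],s["wrist_force"],s["width"])
a=read_camera("scene")[260:400,160:320]; b=read_camera("side")[135:255,275:395]
a=cv2.resize(a,(480,420));b=cv2.resize(b,(320,320));o=np.zeros((420,800,3),np.uint8);o[:,:480]=a;o[:320,480:]=b
cv2.imwrite("pics/%s.png"%sys.argv[1],o[:,:,::-1])
E
python3 look.py d2
```

```text
3.05 [ 0.56811543 -0.08746025  0.08440825] [ 0.02519855 -0.65719432  0.67900764] 0.0003772571342025748
```

View pics/d2.png

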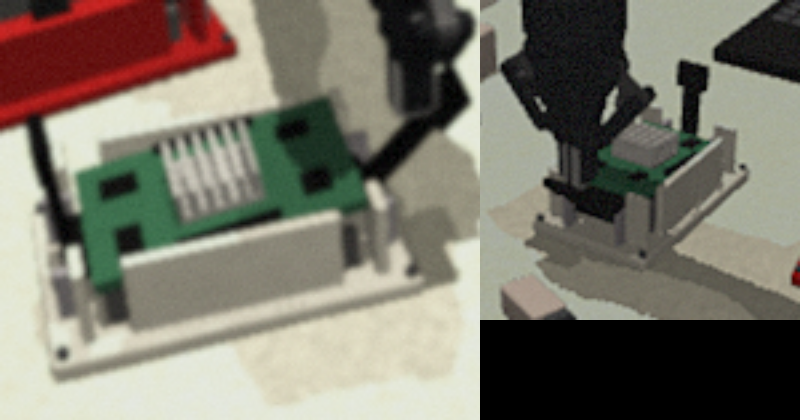

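The +y lever (scene panel ~430,115) is well out and that end of the board is up. I'll push on in 1 mm steps to find the stop.

>>> jog_arm --moves '[[[0.1, 0, 0, 0, 0, 0], [0.2, 0, 0, 0, 0, 0], [0.3, 0, 0, 0, 0, 0], [0.4, 0, 0, 0, 0, 0], [0.4, 0, 0, 0, 0, 0]]]'

```text
time: 3.65
tool_pos: [0.568, -0.0844, 0.0843]
eef_rot: [0.0, 0.707, 0.707, -0.0]
wrist_force: [-0.2, -2.9, 0.8]
width: -0.002
```

>>> jog_arm --moves '[[[0.1, 0, 0, 0, 0, 0], [0.2, 0, 0, 0, 0, 0], [0.3, 0, 0, 0, 0, 0], [0.3, 0, 0, 0, 0, 0]]]'

```text
time: 4.05
tool_pos: [0.568, -0.0838, 0.0845]
eef_rot: [0.001, 0.708, 0.706, -0.001]
wrist_force: [-0.8, -8.9, 0.0]
width: 0.003
```

The force rose to 9 N with no further motion, so that is the stop. Next I'll back off, lift, cross over the board and come down between the sink and the -y lever.

>>> jog_arm --moves '[[[-1, 0, 0, 0, 0, 0], [-1.5, 0, -2, 0, 0, 0], [-1.5, 0, -5, 0, 0, 0], [-2, 0, -7, 0, 0, 0], [-6, 0, -7, 0, 0, 0], [-10, -0.4, -7, 0, 0, 0], [-13.5, -0.4, -7, 0, 0, 0], [-14.9, -0.4, -7, 0, 0, 0], [-14.9, -0.4, -7, 0, 0, 0], [-14.9, -0.4, -7, 0, 0, 0]]]'

```text
time: 5.05
tool_pos: [0.5643, -0.2279, 0.1539]
eef_rot: [-0.001, 0.707, 0.708, 0.001]
wrist_force: [-0.3, 0.7, -0.1]
width: -0.003
```

```bash
python3 look.py d3
```

```text
5.05 [ 0.56425361 -0.22786204  0.15392923] [-0.25387946  0.71598725 -0.10362814] -0.0028266341709113994
```

View pics/d3.png

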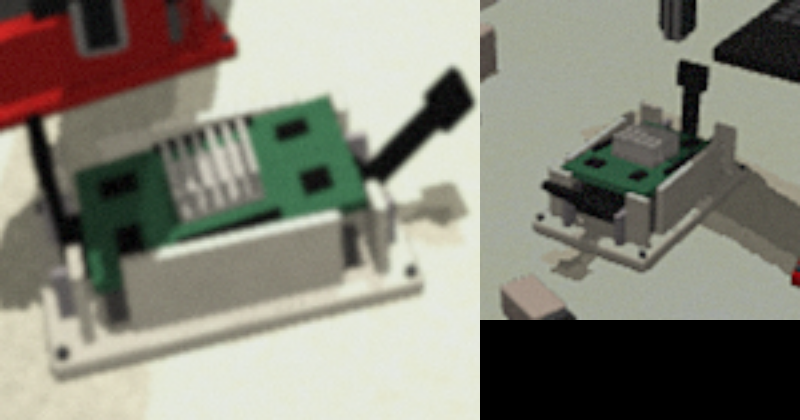

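The +y lever stays fully out (scene panel ~450,95). Next the -y one.

>>> jog_arm --moves '[[[0, 0, 2, 0, 0, 0], [0, 0, 4, 0, 0, 0], [0, 0, 6, 0, 0, 0], [0, 0, 7, 0, 0, 0], [0, 0, 7, 0, 0, 0], [-0.6, 0, 7, 0, 0, 0], [-1.2, 0, 7, 0, 0, 0], [-1.6, 0, 7, 0, 0, 0], [-2.0, 0, 7, 0, 0, 0], [-2.4, 0, 7, 0, 0, 0], [-2.8, 0, 7, 0, 0, 0], [-3.2, 0, 7, 0, 0, 0], [-3.6, 0, 7, 0, 0, 0], [-4.0, 0, 7, 0, 0, 0], [-4.4, 0, 7, 0, 0, 0], [-4.8, 0, 7, 0, 0, 0], [-5.0, 0, 7, 0, 0, 0], [-5.0, 0, 7, 0, 0, 0]]]'

```text
time: 6.95
tool_pos: [0.5639, -0.2815, 0.0846]
eef_rot: [0.001, 0.707, 0.707, -0.0]
wrist_force: [-0.9, 0.6, -0.6]
width: -0.002
```

```bash
python3 look.py d4
```

```text
6.95 [ 0.56386534 -0.28146814  0.08457813] [-0.94085558  0.63849963 -0.59094567] -0.0018760907239734476
```

View pics/d4.png

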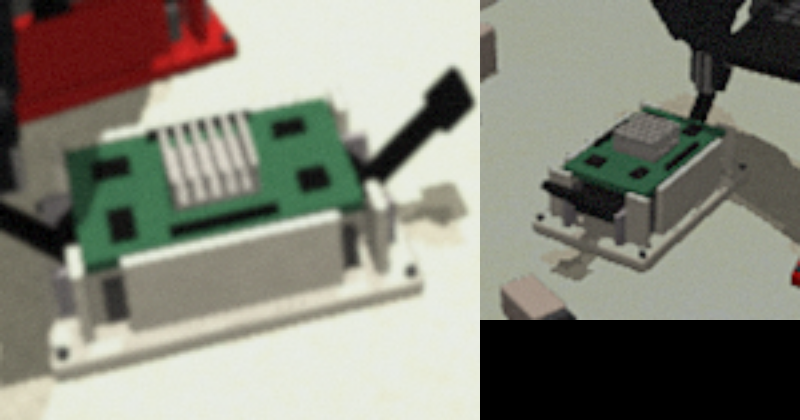

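The -y end of the board is up and its lever is nearly at the stop. I'll continue in small steps.

>>> jog_arm --moves '[[[-0.1, 0, 0, 0, 0, 0], [-0.2, 0, 0, 0, 0, 0], [-0.3, 0, 0, 0, 0, 0], [-0.4, 0, 0, 0, 0, 0], [-0.5, 0, 0, 0, 0, 0], [-0.6, 0, 0, 0, 0, 0], [-0.6, 0, 0, 0, 0, 0]]]'

```text
time: 7.75
tool_pos: [0.5641, -0.2863, 0.0843]
eef_rot: [0.0, 0.707, 0.707, -0.0]
wrist_force: [0.6, 2.1, 0.2]
width: 0.002
```

>>> jog_arm --moves '[[[-0.1, 0, 0, 0, 0, 0], [-0.2, 0, 0, 0, 0, 0], [-0.3, 0, 0, 0, 0, 0], [-0.4, 0, 0, 0, 0, 0], [-0.4, 0, 0, 0, 0, 0]]]'

```text
time: 8.25
tool_pos: [0.5641, -0.2883, 0.0842]
eef_rot: [-0.001, 0.707, 0.707, 0.001]
wrist_force: [-0.6, 6.1, 2.6]
width: 0.001
```

>>> jog_arm --moves '[[[-0.1, 0, 0, 0, 0, 0], [-0.2, 0, 0, 0, 0, 0], [-0.2, 0, 0, 0, 0, 0]]]'

```text
time: 8.55
tool_pos: [0.5641, -0.2885, 0.0842]
eef_rot: [-0.002, 0.706, 0.708, 0.001]
wrist_force: [-1.4, 9.3, 3.3]
width: -0.001
```

That is the stop: 9 N with no motion. I'll back off a little, lift clear and look.

>>> jog_arm --moves '[[[0.6, 0, 0, 0, 0, 0], [1.2, 0, 0, 0, 0, 0], [1.5, 0, -2, 0, 0, 0], [1.5, 0, -5, 0, 0, 0], [1.5, 0, -9, 0, 0, 0], [1.5, 0, -13, 0, 0, 0], [1.5, 0, -16, 0, 0, 0], [1.5, 0, -16, 0, 0, 0], [1.5, 0, -16, 0, 0, 0]]]'

```text
time: 9.45
tool_pos: [0.5639, -0.2779, 0.2451]
eef_rot: [0.001, 0.707, 0.707, -0.0]
wrist_force: [0.3, 1.4, -0.9]
width: 0.001
```

```bash
python3 look.py d5; python3 - <<'E'
from h import *
import cv2
cv2.imwrite("pics/s5.png",read_camera("scene")[:,:,::-1])
a=cv2.imread("pics/s5.png")[270:390,160:320]
cv2.imwrite("pics/c5.png",cv2.resize(a,None,fx=5,fy=5,interpolation=cv2.INTER_CUBIC))
b=read_camera("side")[:,:,::-1][145:245,285:385]
cv2.imwrite("pics/c6.png",cv2.resize(b,None,fx=6,fy=6,interpolation=cv2.INTER_CUBIC))
E
```

```text
9.45 [ 0.56393934 -0.27792416  0.24506402] [ 0.31856521  1.43467609 -0.85633432] 0.0014966295844091521
```

View pics/c5.png

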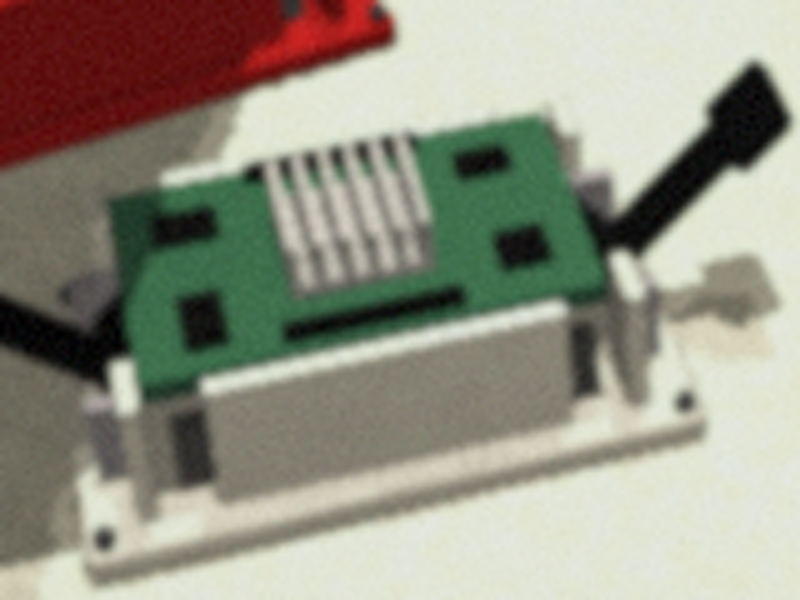

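View pics/c6.png

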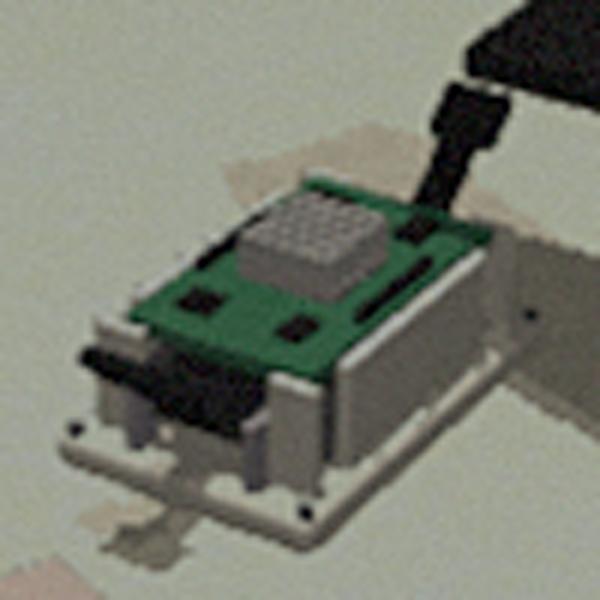

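View pics/s5.png

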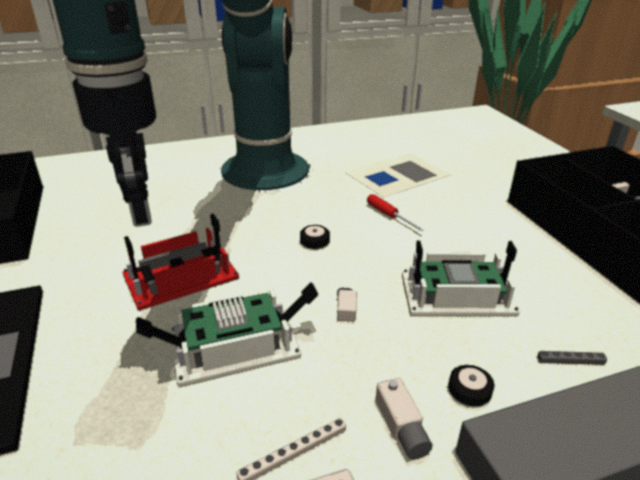

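Both levers are out and the spare dock is unchanged (scene 460,275). As a numerical check, I'll fit the board's pose from its top corners.

```bash
python3 - <<'E'
from h import *
import cv2
from scipy.optimize import least_squares
from scipy.spatial.transform import Rotation as R
loc=np.array([[-.04,-.065,.004],[-.04,.065,.004],[.04,.065,.004],[.04,-.065,.004]])
def fit(cs):
    px=np.array([(160+x/5,270+y/5) for x,y in cs])
    f=lambda p:(np.array([proj("scene",R.from_rotvec(p[3:]).apply(l)+p[:3]) for l in loc])-px).ravel()
    r=least_squares(f,[.57,-.185,.04,0,0,0]);print(np.round(r.x,4),"tilt",np.arccos(R.from_rotvec(r.x[3:]).as_matrix()[2,2]),"rms",np.sqrt(np.mean(r.fun**2)))
    g=lambda p:f([*p,0,0,r.x[5]]);q=least_squares(g,r.x[:3]);print(" level:",q.x,np.sqrt(np.mean(q.fun**2)))
fit([(125,238),(548,155),(612,330),(155,432)])
fit([(110,200),(548,115),(605,290),(140,390)])
E
```

```text
[ 0.5587 -0.1834  0.0237  0.0008  0.0268 -0.0175] tilt 0.02685584069199153 rms 0.1153788811950893
 level: [ 0.56111706 -0.18360871  0.0257792 ] 0.37167557728172623
[ 0.5646 -0.1853  0.0451  0.01    0.0108 -0.0292] tilt 0.0146986312658051 rms 0.3137058181556931
 level: [ 0.56587348 -0.18542746  0.04609325] 0.4169386080358639
```

```bash
python3 -c "
from cell import *
print(hand_in(), get_state()['wrist_force'])"
```

```text
the job is handed in; nothing more can be done
the job is handed in; nothing more can be done
```

The heat-sink board is freed. I pushed both of its levers outward with shut fingers until each hit its stop, where the force rose to about 9 N with no further motion. Then I lifted the arm clear to z = 0.245 m and handed in at about 9.6 s.

**Board state:** the last pictures show it level and propped on both levers, still in its dock. A corner fit from the scene camera gives a tilt of about 0.015 rad, under the 0.07 rad limit. It puts the sideways shift at under about 8 mm.

**Other board:** the display board looks unchanged in the last scene picture, and the arm never went near it. I did not measure its position separately.

**Disagreement in the checks:** the corner fit's heights are off. It put the seated board at 24–26 mm when it should be 38 mm, and the raised board at about 45 mm. I therefore trusted only the difference, a rise of about 20 mm against the expected 15 mm. I did not confirm the absolute 48 mm height directly; it rests on that rise and on both levers being at their stops.

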